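Mark the depth of a monitor foot's neck socket

ROBOT

A 7-joint arm with a two-finger parallel gripper is mounted at the origin on the work surface. World frame = base frame: x ahead of the robot, y to its left, z up, the work surface at z = 0. Lengths are in mm, angles in degrees, forces in N, time in s.
With the tool pointing down it reaches from about 350 to 900 mm from the base axis. Payload 19.9 kg.
Tool frame: the origin (TCP) lies where the fingers leave the gripper's body, on its centre line; the fingertips stand 73 mm ahead of it and the grasp point (between the pads) lies 54 mm ahead of it; z points along the fingers, y is the line along which they close (so a half turn about z gives the same grasp; the last joint's range is limited). The gripper opens to 85 mm and grips with 20 to 120 N. Pads are 22 mm wide; open, the fingers measure 114 mm over their backs; the gripper's body (76 mm by 85 mm) begins 54 mm behind the grasp point. The pads swing forward as they close: fully open they stand 13 mm farther back than shut.
Start: joints at [66.95, 23.915, -0.59, 92.452, 0.269, 63.638, -3.037], TCP at [220.638, -584.746, 303.86] pointing down, gripper open.
Joint ranges: [-161.28, 161.28], [-22.2, 115.67], [-73.04, 71.86], [3.21, 147.25], [-68.34, 248.33], [10.77, 114.83], [-161.83, 161.83]. Speed limits (degrees/s): [108.29, 108.29, 136.94, 136.94, 172.46, 172.46, 172.46].

INTERFACE

Orientations are given as [roll, pitch, yaw] about the fixed x, y, z axes, in that order (R = Rz(yaw) Ry(pitch) Rx(roll)).
In Python, from rig import monitor, viewer, hand_in gives the robot as it stands.
- The arm moves only by the tool send_rows, never from a script. Its argument "plan" is a list of rows, each an object of numbers: "x", "y", "z": the shift along the tool's x, y, z in cm; "wx", "wy", "wz": the turn, a rotation vector about the tool's x, y, z in rad. A call has exactly 5 rows; each row is the pose to reach, as a shift and turn from the pose commanded when the call began, along the tool's axes at that moment; what a row does not reach only later rows make up. A row lasts 1/8 s, in which the tool goes at most 62.5 mm and 10.7 degrees, less where a joint would pass 70% of its speed; a pose out of reach is approached as far as the arm can. A call with a gripper value outside its range is refused whole. "grip" is the opening in per cent of the stroke, from 0 (shut) to 100 (fully open), set as the call begins (left out, the last holds). The fingers move at their own pace and stop on an object; "force" is the grip in N (left out, the last holds). Time passes only in rows, so rows that repeat a pose let the fingers close, or fill a call up. It gives the time, the measured TCP pose, the force, the opening and the grip force at its end, in the units of the state.
- monitor.sense(): the state, without advancing time (a new reading comes with each control period).
- viewer.grab_frame(name): name is "scene" or "side" or "wrist"; returns the picture (480x640x3 uint8, red, green, blue); there is no depth.
- viewer.camera_info(name): a dict with "fx", "fy", "cx", "cy" (pixels), "position" and "rotation" of the camera in the world. Camera axes: x right, y up, looking along -z (the intrinsics and any distortion apply to the point x, -y, -z); pixel columns grow to the right and rows downward; lengths in mm; the calibration is good to about 2 mm. The wrist camera is an equidistant fisheye: a pixel r from the principal point sees the ray r / f radians off the axis. A picture is of the moment at which its call begins: read the wrist's pose just before it. camera_info takes no time and is no camera call; for the wrist camera it gives the pose at the moment of the call.
- hand_in(): hands the job in; it is judged then, once.
The state is a dict: "t": time; "qpos": joint angles; "dq": joint speeds; "joint_efforts": joint torques, N m; "eef_pos": TCP position; "tool_rot": TCP orientation; "ft_force": force on the tool from outside, world axes, zero at the start; "torque": the same for the moment, N m; "grip_width": finger opening in mm; "grip_force": force on a finger pad.
Only numpy, scipy, OpenCV 4.12 (cv2) and the standard library are available. Lean on these libraries where they do the work, as an engineer would, in place of code of your own. Each camera call takes 0.05 s, during which the arm holds its last target. There are 200 camera calls.

TASK

Find out how deep the neck socket of the monitor foot is: lift the red-handled depth gauge out of its blue rack, push its steel rod straight and gently down the socket until it stands firmly on the bottom, so that the rim slides the stiff yellow marker ring up the rod to mark the depth. Then draw it out and hang it back in the rack as it hung before, upright and with the mark undisturbed, and let go; do not ram the bottom hard, and leave the other things on the desk where they are.

Things in the scene. Friction and masses are not known exactly. Their poses are not given: they have to be found in the camera images.
- gauge: Depth gauge, 0.1 to 0.17 kg, round about its z axis, hanging upright in the rack. Origin: centre of the flange's underside, z up along the handle. Flange 56 mm across, 6 mm thick (z 0 to 6 mm); above it a red round handle 30 mm across, 38 mm tall (z 6 to 44 mm); below it a steel rod 10 mm across that ends at z = -95 mm with a 3 mm x 2 mm bevel at the tip.
- gauge_tip (a point): The rod's lower end, on the gauge's axis, 95 mm below the flange's underside.
- marker (a joint): Yellow marker ring on the rod, 26 mm across, 10 mm tall. Value: height of the ring's underside above the rod's tip in m; starts at 0.010 to 0.018. It stays where it is pushed; sliding it along the rod takes about 3.5 N, more than the gauge's weight. Can slide up to 0.084.
- foot: Monitor foot, fixed to the desk: aluminium plate 200 x 170 x 8 mm (x, y, z), origin at the centre of its underside, with a white square neck block 56 x 56 mm, its top face 74 mm above the desk, centred 30 mm from the origin along the foot's +x. The vertical socket runs down the middle of the block.
- socket_mouth (a point): Centre of the socket's mouth, in the top face of the white block (74 mm above the desk). The hole is round, 13 mm across with a 2 mm bevel at the mouth, vertical, closed at the bottom by a rigid stop that sits somewhere between 34 and 64 mm below the mouth, different every time. The marker ring does not fit into the hole and rests on the block's top face.
- rack: Blue gauge rack, fixed to the desk: base 120 x 100 x 8 mm, origin at the centre of its underside, two posts at y = +-41 mm, and a top plate 90 x 90 x 8 mm whose top is 115 mm above the desk, with a through hole 40 mm across in its middle. The gauge's flange rests on the plate, its rod and ring hang through the hole.
- rack_seat (a point): Centre of the rack's hole, at the top face of the top plate.
- adaptor_a: Black power adaptor lying loose near the power strip, 45 x 85 x 30 mm; origin at the centre of its underside. Leave alone.
- adaptor_b: Black power adaptor lying loose near the power strip, 45 x 100 x 30 mm; origin at the centre of its underside. Leave alone.
- driver: Screwdriver 170 mm long lying along its x axis between foot and rack, origin under its middle. Leave alone.
- cap: Black cover cap 28 mm across, 9 mm tall, lying on the foot's plate beside the white block; origin at the centre of its underside. Leave alone.
- mug: Blue mug, 80 mm across, 90 mm tall, at the right; origin at the centre of its underside. Leave alone.
- router: White network box 130 x 170 x 32 mm at the left; origin at the centre of its underside. Leave alone.
- screw_tray: Grey tray 100 x 140 x 30 mm at the left, nearer the robot; origin at the centre of its underside. Leave alone.
Things that resemble listed ones, but are neither listed nor needed, are in the scene too. There is more than one size of the rack; the job needs the middle-sized. Of the things that look like the gauge, the smallest one is meant.

How it is judged:
By the outcome, as a careful person would: the job done as asked, in the order asked, and still so for the second after the job is handed in, with the robot touching nothing.
It also fails if it takes over 51 s, if anything falls off the work surface, if the arm or the gripper's body presses on something with over 40 N, if the wrist force passes 120 N, or if a joint passes its speed limit or range.

## Working session

There is one attempt and no reset: what is moved stays moved. The work goes in short steps, Python scripts to look and compute and a tool call to move; the robot and the scene stay as the last step left them, time stands still between calls to the robot, and variables do not carry over. Pictures are saved under pics/ and viewed, at most 10 in all, crops included, and the job is handed in when it is done.

Besides the shell and the picture viewer there is one more tool, called after ">>>" as name(argument=value, ...), one argument or row to a line, values as JSON. send_rows: Moves the arm, as the interface text tells. Its arguments: {"type":"object","properties":{"plan":{"type":"array","items":{"type":"object","properties":{"x":{"type":"number"},"y":{"type":"number"},"z":{"type":"number"},"wx":{"type":"number"},"wy":{"type":"number"},"wz":{"type":"number"}}}},"grip":{"type":"number"},"force":{"type":"number"}},"required":["plan"]}

```bash
mkdir -p pics; python3 - <<'E'
from rig import monitor, viewer
import cv2, numpy as np
s=monitor.sense(); print(s)
a=[]
for n in ("scene","side","wrist"):
    i=viewer.camera_info(n); print(n,i)
    f=viewer.grab_frame(n); cv2.imwrite(f"pics/{n}0.png",f[:,:,::-1])
E
```

```text
{'t': 0.0, 'qpos': array([66.95076815, 23.94790931, -0.59181287, 92.48546297,  0.26988346,
       63.63845641, -3.03559246]), 'dq': array([ 0.03554892, -0.06130858,  0.03702313,  0.00891372, -0.02020555,
       -0.03937988, -0.1012736 ]), 'joint_efforts': array([ 4.59738985e-04, -8.64445996e+01,  6.78809155e-01, -4.34907210e+01,
        1.89794489e-02,  7.42271222e-03,  9.40059704e-05]), 'eef_pos': array([ 220.54634915, -584.51562794,  303.26196298]), 'tool_rot': array([-1.79929731e+02,  5.18224114e-03,  2.06746468e+01]), 'ft_force': array([-0.90983227,  0.10968761,  0.72596903]), 'torque': array([ 0.01791198, -0.04391594, -0.04010044]), 'grip_force': 0.0, 'grip_width': 85.38646422015151}
scene {'fx': 437.45789425298904, 'fy': 437.45789425298904, 'cx': 311.22929589500336, 'cy': 242.7935607884565, 'position': array([1257.56556019,  169.98158317, 1118.14576801]), 'rotation': array([ 35.6470787 ,  -0.68179891, 107.4497223 ])}
side {'fx': 522.619096715147, 'fy': 522.619096715147, 'cx': 323.07214480925734, 'cy': 244.92562334141658, 'position': array([376.79127708, 998.86298443, 843.79023601]), 'rotation': array([  55.54410049,    0.95522121, -171.01047505])}
wrist {'fx': 371.64829954431775, 'fy': 371.64829954431775, 'cx': 316.14152835232505, 'cy': 235.15429893389214, 'position': array([ 291.76993783, -558.08794914,  374.01136993]), 'rotation': array([-17.05553402,   0.08698105, -69.30338466])}
```

View pics/scene0.png

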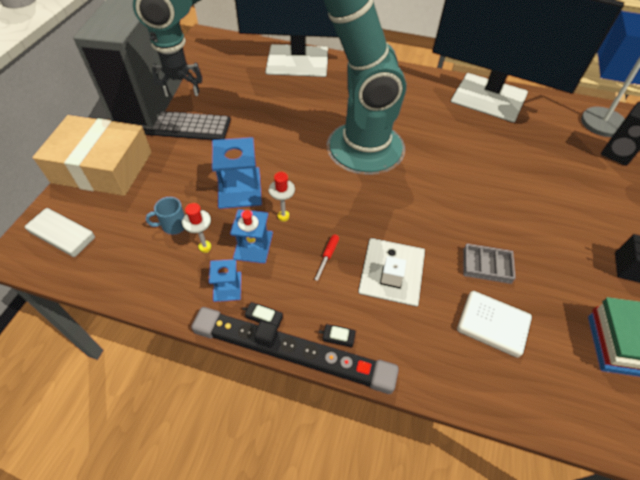

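View pics/side0.png

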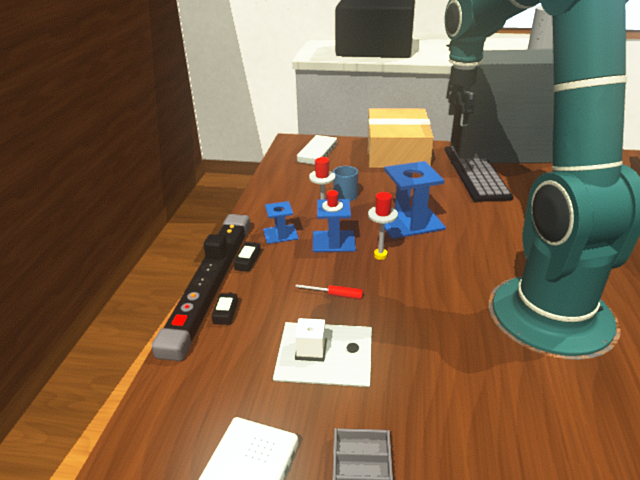

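The gauge look-alikes in the scene view are at (281,187), (195,217) and (248,220). The last is the smallest and hangs in the middle-sized rack (252,237). The other two racks are at (237,165), large, and (225,280), small. I'm choosing the gauge at (248,220) and checking it in a close crop.

```bash
python3 - <<'E'
import cv2, numpy as np
a=cv2.imread("pics/scene0.png");b=cv2.imread("pics/side0.png")
r=lambda im,x,y,w,h:cv2.resize(im[y:y+h,x:x+w],(400,300),interpolation=cv2.INTER_CUBIC)
cv2.imwrite("pics/crop0.png",np.vstack([np.hstack([r(a,205,195,80,60),r(b,295,180,80,60)]),np.hstack([r(a,355,232,80,60),r(b,270,310,80,60)])]))
E
```

```text
(no output)
```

View pics/crop0.png

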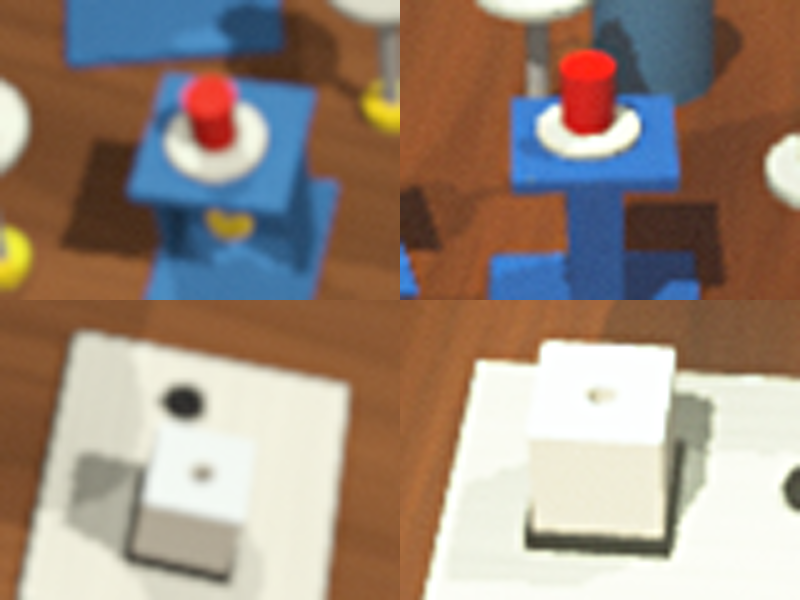

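The crop confirms it: the small gauge sits flange-on-plate in the middle rack with its yellow ring below. Handle top is at scene (247.2,213.6) and side (332.6,192). Socket mouth is at scene (395.4,266.6) and side (310,329).

```bash
cat > h.py <<'E'
import numpy as np
from scipy.spatial.transform import Rotation as R
def ray(i,p,fish=False):
    x=(p[0]-i['cx'])/i['fx']; y=(p[1]-i['cy'])/i['fy']
    if fish:
        r=np.hypot(x,y); d=np.array([x/r*np.sin(r),-y/r*np.sin(r),-np.cos(r)]) if r>1e-9 else np.array([0,0,-1.])
    else: d=np.array([x,-y,-1.])
    return R.from_euler('xyz',i['rotation'],degrees=True).apply(d)
def atz(i,p,z,fish=False):
    d=ray(i,p,fish); c=np.array(i['position']); return c+d*(z-c[2])/d[2]
def proj(i,P,fish=False):
    v=R.from_euler('xyz',i['rotation'],degrees=True).inv().apply(np.array(P)-i['position'])
    x,y,z=v[0],-v[1],-v[2]
    if fish:
        r=np.hypot(x,y); t=np.arctan2(r,z); x,y,z=x/r*t,y/r*t,1
    return np.array([i['cx']+i['fx']*x/z,i['cy']+i['fy']*y/z])
def tool(s,v):
    "world vector mm -> tool axes cm"
    return R.from_euler('xyz',s['tool_rot'],degrees=True).inv().apply(v)/10
E
python3 - <<'E'
from h import *
from rig import monitor,viewer
a=viewer.camera_info("scene");b=viewer.camera_info("side")
for n,p,q,z in(("handle",(247.2,213.6),(332.6,192),159),("mouth",(395.4,266.6),(310,329),74),("plate corners",(237.2,210),(397,216),115)):
    print(n,atz(a,p,z).round(1),atz(b,q,z).round(1))
# rack plate corners scene crop, block top corners
for p in((237.5,210.5),(268,213.5),(231,234),(263.5,237)): print("plate sc",atz(a,p,115).round(1))
for q in((397.5-80,199.5),(351.2-.5,199.3),(317.6,218),(351,217.2)): print("plate sd",atz(b,q,115).round(1))
s=monitor.sense()
for f in((0,0,0),): print(R.from_euler('xyz',s['tool_rot'],degrees=True).as_matrix().round(3))
E
```

```text
handle [ 556.7 -228.1  159. ] [ 558.1 -239.6  159. ]
mouth [545.1 209.2  74. ] [543.1 206.   74. ]
plate corners [ 520.9 -279.9  115. ] [ 380.4 -209.4  115. ]
plate sc [ 522.4 -278.3  115. ]
plate sc [ 505.2 -188.1  115. ]
plate sc [ 608.7 -261.6  115. ]
plate sc [ 590.1 -169.6  115. ]
plate sd [ 605.8 -270.3  115. ]
plate sd [ 513.1 -283.4  115. ]
plate sd [ 589.1 -171.9  115. ]
plate sd [ 501.3 -187.4  115. ]
[[ 0.936  0.353 -0.   ]
 [ 0.353 -0.936  0.001]
 [-0.    -0.001 -1.   ]]
```

```bash
python3 - <<'E'
from h import *
from rig import viewer
from scipy.optimize import least_squares
a=viewer.camera_info("scene");b=viewer.camera_info("side")
def tri(p,q):
    return least_squares(lambda X:np.r_[proj(a,X)-p,proj(b,X)-q],[550,-200,100]).x.round(0)
print("g1 top",tri((281,179),(384,199)),"ring",tri((283,216),(380,254)))
print("g2 top",tri((194,210),(321.5,163)))
print("g2 ring",atz(a,(204,247),15).round())
print("bigrack",tri((234,152),(416,174)))
print("mine",tri((247.2,213.6),(332.6,192)))
E
```

```text
g1 top [ 417. -176.  181.] ring [ 419. -177.    9.]
g2 top [ 608. -363.  184.]
g2 ring [ 615. -363.   15.]
bigrack [ 337. -363.  164.]
mine [ 558. -228.  164.]
```

>>> send_rows(
  plan=[
    {"x": 3, "y": -1.5},
    {"x": 8, "y": -3.9},
    {"x": 13, "y": -6.4},
    {"x": 18, "y": -8.8},
    {"x": 23, "y": -11.3},
  ],
  grip=100,
)

```text
schema error: expected keys x, y, z, wx, wy, wz
```

>>> send_rows(
  plan=[
    {"x": 5, "y": -2.5},
    {"x": 10, "y": -4.9},
    {"x": 15, "y": -7.4},
    {"x": 19, "y": -9.3},
    {"x": 21, "y": -10.3},
  ],
)

```text
schema error: expected keys x, y, z, wx, wy, wz
```

>>> send_rows(
  plan=[
    {"x": 0},
    {"x": 0},
    {"x": 0},
    {"x": 0},
    {"x": 0},
  ],
)

```text
schema error: expected keys x, y, z, wx, wy, wz
```

```bash
python3 - <<'E'
from h import *
from rig import monitor,viewer
import cv2
s=monitor.sense(); print(s['t'],s['eef_pos'],s['tool_rot'],s['ft_force'],s['qpos'])
i=viewer.camera_info("wrist"); f=viewer.grab_frame("wrist"); cv2.imwrite("pics/w1.png",f[:,:,::-1])
print(proj(i,(556,-227,159),True),proj(i,(556,-227,115),True))
np.save("w1.npy",np.r_[i['position'],i['rotation']])
hsv=cv2.cvtColor(f,cv2.COLOR_RGB2HSV)
m=((hsv[...,0]<6)|(hsv[...,0]>174))&(hsv[...,1]>170)&(hsv[...,2]>90)
n,l,st,c=cv2.connectedComponentsWithStats(m.astype('uint8'))
for k in range(1,n):
    if st[k,4]>60: print(st[k],c[k])
E
```

```text
0.15 [ 220.58539465 -584.58452286  303.42105002] [-1.79948130e+02  4.35059596e-03  2.06738813e+01] [ 0.99953899  0.54341997 -0.5344345 ] [66.94922657 23.94007818 -0.59081589 92.47542084  0.26946684 63.63790743
 -3.03675938]
[  80.98273516 -212.52719201] [  99.86857696 -189.60751192]
```

View pics/w1.png

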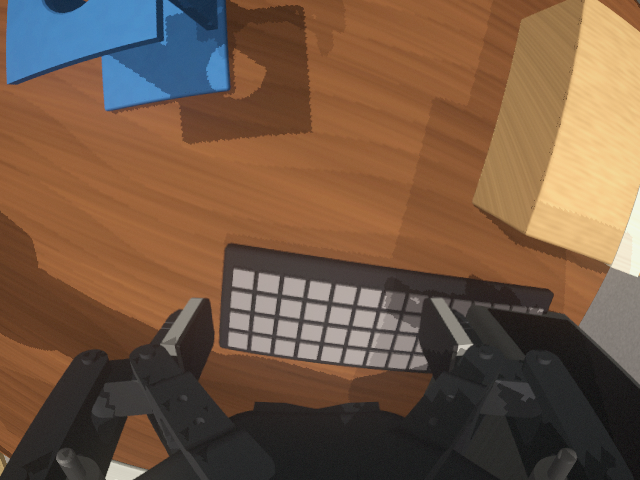

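The move was refused because every row needs all six keys. The picture only shows the keyboard below the start pose, with the fingers at (190,340) and (450,340). I'm resending.

>>> send_rows(
  plan=[
    {"x": 3, "y": -1.5, "z": 0, "wx": 0, "wy": 0, "wz": 0},
    {"x": 8, "y": -3.9, "z": 0, "wx": 0, "wy": 0, "wz": 0},
    {"x": 13, "y": -6.4, "z": 0, "wx": 0, "wy": 0, "wz": 0},
    {"x": 18, "y": -8.8, "z": 0, "wx": 0, "wy": 0, "wz": 0},
    {"x": 23, "y": -11.3, "z": 0, "wx": 0, "wy": 0, "wz": 0},
  ],
  grip=100,
)

```text
t: 0.82
eef_pos: [396.9, -396.4, 303.9]
tool_rot: [180.0, 0.0, 20.7]
ft_force: [0.3, 0.9, 0.2]
grip_width: 85.3
grip_force: 0.0
```

>>> send_rows(
  plan=[
    {"x": 5, "y": -2.5, "z": 0, "wx": 0, "wy": 0, "wz": 0},
    {"x": 10, "y": -4.9, "z": 0, "wx": 0, "wy": 0, "wz": 0},
    {"x": 15, "y": -7.4, "z": 0, "wx": 0, "wy": 0, "wz": 0},
    {"x": 19, "y": -9.3, "z": 0, "wx": 0, "wy": 0, "wz": 0},
    {"x": 21, "y": -10.3, "z": 0, "wx": 0, "wy": 0, "wz": 0},
  ],
)

```text
t: 1.45
eef_pos: [557.5, -224.9, 303.7]
tool_rot: [-180.0, -0.0, 20.8]
ft_force: [-0.3, -0.1, -0.4]
grip_width: 85.8
grip_force: 0.0
```

>>> send_rows(
  plan=[
    {"x": 0, "y": 0, "z": 0, "wx": 0, "wy": 0, "wz": 0},
    {"x": 0, "y": 0, "z": 0, "wx": 0, "wy": 0, "wz": 0},
    {"x": 0, "y": 0, "z": 0, "wx": 0, "wy": 0, "wz": 0},
    {"x": 0, "y": 0, "z": 0, "wx": 0, "wy": 0, "wz": 0},
    {"x": 0, "y": 0, "z": 0, "wx": 0, "wy": 0, "wz": 0},
  ],
)

```text
t: 2.08
eef_pos: [555.9, -227.7, 303.9]
tool_rot: [180.0, 0.0, 20.6]
ft_force: [-0.0, 0.2, 0.8]
grip_width: 85.6
grip_force: 0.0
```

```bash
cat > look.py <<'E'
from h import *
from rig import monitor,viewer
import cv2,sys
s=monitor.sense(); print(s['t'],s['eef_pos'].round(1),s['tool_rot'].round(2),s['ft_force'].round(2),s['qpos'].round(0))
i=viewer.camera_info("wrist"); f=viewer.grab_frame("wrist"); cv2.imwrite(f"pics/{sys.argv[1]}.png",f[:,:,::-1])
np.save(sys.argv[1],np.r_[i['position'],i['rotation']])
hsv=cv2.cvtColor(f,cv2.COLOR_RGB2HSV)
m=((hsv[...,0]<6)|(hsv[...,0]>174))&(hsv[...,1]>170)&(hsv[...,2]>90)
n,l,st,c=cv2.connectedComponentsWithStats(m.astype('uint8'))
for k in range(1,n):
    if st[k,4]>60: print(st[k],c[k])
for P in ((556,-227,159),(556,-227,115),(544,207.5,74)): print(proj(i,P,True).round(1))
E
python3 look.py w2
```

```text
2.075 [ 555.9 -227.7  303.9] [180.     0.    20.64] [-0.01  0.23  0.75] [ 29.  22. -12.  96.   5.  63. -54.]
[  82  146   37   77 1572] [ 99.24236641 184.70419847]
[ 503  215   76   78 3726] [543.76757917 252.48362856]
[303 233  44  37 478] [329.32635983 255.12133891]
[314.8 249.9]
[315.1 229.9]
[-40.3 103.7]
```

View pics/w2.png

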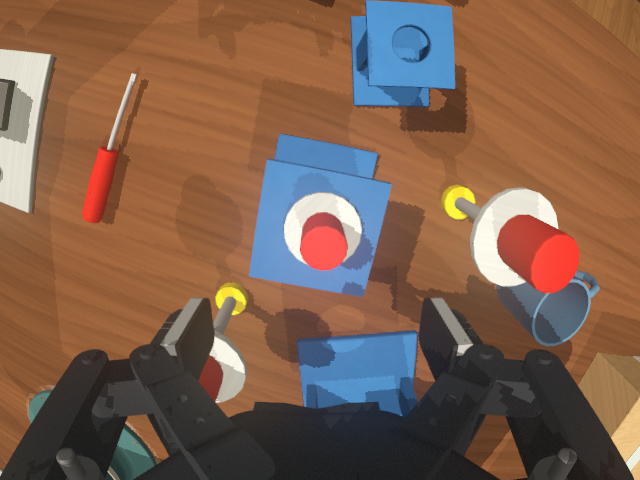

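The handle top centre is at (323.5,247) and the flange centre at (323,230). The rack plate corners are at (268,160), (391,182), (363,296) and (249,277).

```bash
python3 - <<'E'
from h import *
from rig import viewer,monitor
w=np.load("w2.npy"); i=viewer.camera_info("wrist"); i['position']=w[:3]; i['rotation']=w[3:]
h=atz(i,(323.5,247),159,1);fl=atz(i,(323,230),121,1)
c=np.array([atz(i,p,115,1) for p in((268,160),(391,182),(363,296),(249,277))]); print(h,fl,c.mean(0),c.round(0))
s=monitor.sense()
print(tool(s,np.array([*((h+fl)/2)[:2],199])-s['eef_pos']))
E
```

```text
[ 559.64640127 -231.2982171   159.        ] [ 559.55783453 -231.70441898  121.        ] [ 555.61058445 -229.22842067  115.        ] [[ 592. -178.  115.]
 [ 609. -265.  115.]
 [ 519. -281.  115.]
 [ 503. -193.  115.]]
[ 0.20553633  0.500761   10.48926446]
```

>>> send_rows(
  plan=[
    {"x": 0.2, "y": 0.5, "z": 1.5, "wx": 0, "wy": 0, "wz": 0},
    {"x": 0.2, "y": 0.5, "z": 4, "wx": 0, "wy": 0, "wz": 0},
    {"x": 0.2, "y": 0.5, "z": 6.5, "wx": 0, "wy": 0, "wz": 0},
    {"x": 0.2, "y": 0.5, "z": 9, "wx": 0, "wy": 0, "wz": 0},
    {"x": 0.2, "y": 0.5, "z": 10.4, "wx": 0, "wy": 0, "wz": 0},
  ],
)

```text
t: 2.75
eef_pos: [559.2, -231.3, 197.8]
tool_rot: [-179.9, 0.1, 20.7]
ft_force: [0.6, -0.7, -0.2]
grip_width: 85.3
grip_force: 0.0
```

>>> send_rows(
  plan=[
    {"x": 0, "y": 0, "z": 0, "wx": 0, "wy": 0, "wz": 0},
    {"x": 0, "y": 0, "z": 0, "wx": 0, "wy": 0, "wz": 0},
    {"x": 0, "y": 0, "z": 0, "wx": 0, "wy": 0, "wz": 0},
    {"x": 0, "y": 0, "z": 0, "wx": 0, "wy": 0, "wz": 0},
    {"x": 0, "y": 0, "z": 0, "wx": 0, "wy": 0, "wz": 0},
  ],
  grip=40,
  force=60,
)

```text
t: 3.38
eef_pos: [559.7, -231.3, 200.1]
tool_rot: [180.0, -0.0, 20.7]
ft_force: [0.7, 0.6, -0.9]
grip_width: 34.0
grip_force: 0.0
```

```bash
python3 look.py w3
```

```text
3.375 [ 559.7 -231.3  200.1] [ 1.7999e+02 -1.0000e-02  2.0670e+01] [ 0.73  0.59 -0.87] [ 28.  29. -12. 100.   7.  52. -56.]
[  21  161   37   95 2348] [ 37.67035775 208.16822828]
[ 590  272   50  124 4617] [617.96967728 326.54884124]
[ 276  313   80   68 4160] [314.73028846 345.89855769]
[148 455  18  15 114] [155.71052632 461.01754386]
[300.4 350.7]
[304.  296.9]
[-111.9  112.6]
```

View pics/w3.png

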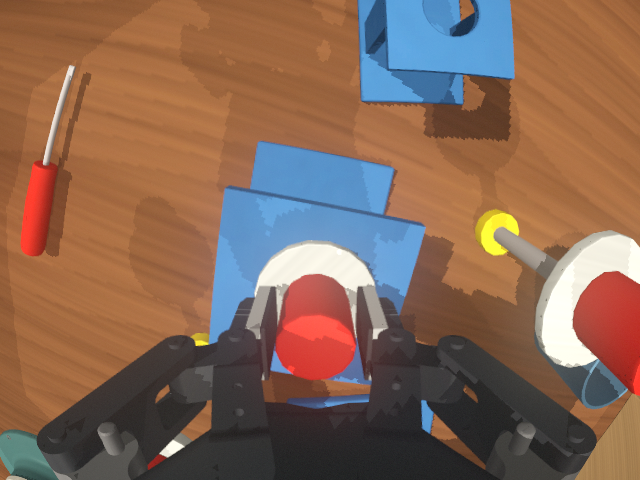

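The fingers stand symmetrically around the handle (276 and 357, handle centre about 316) above the white flange. Closing.

>>> send_rows(
  plan=[
    {"x": 0, "y": 0, "z": 0, "wx": 0, "wy": 0, "wz": 0},
    {"x": 0, "y": 0, "z": 0, "wx": 0, "wy": 0, "wz": 0},
    {"x": 0, "y": 0, "z": 0, "wx": 0, "wy": 0, "wz": 0},
    {"x": 0, "y": 0, "z": 0, "wx": 0, "wy": 0, "wz": 0},
    {"x": 0, "y": 0, "z": 0, "wx": 0, "wy": 0, "wz": 0},
  ],
  grip=20,
  force=70,
)

```text
t: 4.05
eef_pos: [559.8, -231.3, 200.3]
tool_rot: [180.0, -0.0, 20.7]
ft_force: [-2.6, 0.9, 5.5]
grip_width: 28.5
grip_force: 68.8
```

```bash
python3 look.py w4; python3 - <<'E'
from h import *
from rig import viewer
import cv2
w=np.load("w4.npy"); i=viewer.camera_info("wrist"); i['position']=w[:3]; i['rotation']=w[3:]
for c in((559.7,-231.3),):
  for dx in(-3,0,3):
    P=np.array([*c,0])+dx*np.array([.936,.353,0])
    rim=[proj(i,P+[28*np.cos(t),28*np.sin(t),121],1) for t in np.linspace(0,6.28,60)]
    top=[proj(i,P+[15*np.cos(t),15*np.sin(t),159],1) for t in np.linspace(0,6.28,60)]
    print(dx,"flange top row",np.min(rim,0)[1],"handle rows",np.min(top,0)[1],np.max(top,0),np.min(top,0)[0])
f=cv2.imread("pics/w4.png"); cv2.imwrite("pics/w4c.png",cv2.resize(f[220:400,220:420],None,fx=3,fy=3))
h=cv2.cvtColor(f,cv2.COLOR_BGR2HSV)
print("white col 316",[r for r in range(200,330) if h[r,316,1]<60 ][:3])
m=((h[...,0]<6)|(h[...,0]>174))&(h[...,1]>150)&(h[...,2]>90); m=m[260:410,240:400]; ys,xs=np.where(m); print(ys.min()+260,ys.max()+260,xs.min()+240,xs.max()+240)
E
```

```text
4.05 [ 559.8 -231.3  200.3] [ 1.7999e+02 -1.0000e-02  2.0670e+01] [-2.57  0.91  5.51] [ 28.  29. -12. 100.   7.  52. -56.]
[  21  161   37   95 2353] [ 37.72715682 208.1478963 ]
[ 588  272   52  124 4647] [617.83623843 326.49042393]
[ 277  313   79   67 4134] [316.01548137 345.77164973]
[300.4 350.6]
[304.  296.9]
[-111.8  112.6]
-3 flange top row 246.54339903438316 handle rows 317.6838126407789 [356.3874847  384.20981546] 273.8996955114668
0 flange top row 239.8379690161927 handle rows 310.09039983706816 [356.81923931 378.28970935] 273.45570682006985
3 flange top row 233.05413961656615 handle rows 302.3240447754781 [357.25083729 372.21223632] 273.0120194686851
white col 316 [240, 241, 242]
290 379 277 355
```

The gauge is gripped, and its axis lies on the tool axis within about 0.5 mm (flange edge row 240, handle row 379, as predicted). I'm lifting, with a small shift toward the hole centre so the ring clears it.

>>> send_rows(
  plan=[
    {"x": 0, "y": 0, "z": -0.5, "wx": 0, "wy": 0, "wz": 0},
    {"x": 0, "y": 0, "z": -1.5, "wx": 0, "wy": 0, "wz": 0},
    {"x": -0.15, "y": -0.15, "z": -2.5, "wx": 0, "wy": 0, "wz": 0},
    {"x": -0.3, "y": -0.3, "z": -3.5, "wx": 0, "wy": 0, "wz": 0},
    {"x": -0.3, "y": -0.3, "z": -4.5, "wx": 0, "wy": 0, "wz": 0},
  ],
)

```text
t: 4.72
eef_pos: [555.7, -229.5, 245.7]
tool_rot: [180.0, -0.0, 20.7]
ft_force: [0.3, 0.1, -1.3]
grip_width: 28.4
grip_force: 69.0
```

>>> send_rows(
  plan=[
    {"x": 0, "y": 0, "z": -2, "wx": 0, "wy": 0, "wz": 0},
    {"x": 0, "y": 0, "z": -4, "wx": 0, "wy": 0, "wz": 0},
    {"x": 0, "y": 0, "z": -6, "wx": 0, "wy": 0, "wz": 0},
    {"x": 0, "y": 0, "z": -8, "wx": 0, "wy": 0, "wz": 0},
    {"x": 0, "y": 0, "z": -9, "wx": 0, "wy": 0, "wz": 0},
  ],
)

```text
t: 5.35
eef_pos: [556.0, -229.6, 336.2]
tool_rot: [180.0, -0.1, 20.7]
ft_force: [-0.3, -0.2, -2.0]
grip_width: 28.2
grip_force: 69.1
```

```bash
python3 - <<'E'
from h import *
from rig import monitor
s=monitor.sense(); print(s['eef_pos'],s['tool_rot'],s['ft_force'],tool(s,np.array([544,207.5,320])-s['eef_pos']))
E
```

```text
[ 555.99288421 -229.59000897  336.21429122] [ 1.79950859e+02 -5.38681366e-02  2.06732930e+01] [-0.25802664 -0.18900722 -1.97090394] [ 14.30737653 -41.31930351   1.59944323]
```

>>> send_rows(
  plan=[
    {"x": 1, "y": -2.9, "z": 0, "wx": 0, "wy": 0, "wz": 0},
    {"x": 2.6, "y": -7.6, "z": 0, "wx": 0, "wy": 0, "wz": 0},
    {"x": 4.2, "y": -12.3, "z": 0, "wx": 0, "wy": 0, "wz": 0},
    {"x": 5.9, "y": -17, "z": 0, "wx": 0, "wy": 0, "wz": 0},
    {"x": 7.5, "y": -21.7, "z": 0, "wx": 0, "wy": 0, "wz": 0},
  ],
)

```text
t: 5.98
eef_pos: [549.0, 1.5, 334.8]
tool_rot: [-180.0, 0.0, 20.7]
ft_force: [1.1, 0.4, -1.8]
grip_width: 28.2
grip_force: 69.2
```

>>> send_rows(
  plan=[
    {"x": 1.6, "y": -4.7, "z": 0, "wx": 0, "wy": 0, "wz": 0},
    {"x": 3.2, "y": -9.4, "z": 0, "wx": 0, "wy": 0, "wz": 0},
    {"x": 4.8, "y": -14, "z": 0, "wx": 0, "wy": 0, "wz": 0},
    {"x": 6.1, "y": -17.7, "z": 0, "wx": 0, "wy": 0, "wz": 0},
    {"x": 6.8, "y": -19.6, "z": 0, "wx": 0, "wy": 0, "wz": 0},
  ],
)

```text
t: 6.6
eef_pos: [543.2, 209.7, 334.7]
tool_rot: [-180.0, 0.0, 20.8]
ft_force: [-0.1, 0.2, -1.9]
grip_width: 28.0
grip_force: 69.2
```

>>> send_rows(
  plan=[
    {"x": 0, "y": 0, "z": 0.5, "wx": 0, "wy": 0, "wz": 0},
    {"x": 0, "y": 0, "z": 1, "wx": 0, "wy": 0, "wz": 0},
    {"x": 0, "y": 0, "z": 1.5, "wx": 0, "wy": 0, "wz": 0},
    {"x": 0, "y": 0, "z": 1.5, "wx": 0, "wy": 0, "wz": 0},
    {"x": 0, "y": 0, "z": 1.5, "wx": 0, "wy": 0, "wz": 0},
  ],
)

```text
t: 7.22
eef_pos: [543.9, 207.1, 320.0]
tool_rot: [-180.0, -0.0, 20.6]
ft_force: [0.5, -0.1, -1.4]
grip_width: 28.4
grip_force: 69.2
```

```bash
python3 look.py w5; python3 - <<'E'
from h import *
from rig import viewer
import cv2
fs=[cv2.imread("pics/w5.png")]
for n in("scene","side"):
    fs.append(viewer.grab_frame(n)[:,:,::-1])
    cv2.imwrite(f"pics/{n}1.png",fs[-1])
r=lambda im,x,y,w,h,k:cv2.resize(im[y:y+h,x:x+w],None,fx=k,fy=k,interpolation=cv2.INTER_CUBIC)
top=r(fs[0],200,100,240,300,2)  #480x600
b=np.vstack([r(fs[1],350,220,80,75,4),r(fs[2],270,270,80,75,4)])
cv2.imwrite("pics/c5.png",np.hstack([top,b]))
E
```

```text
7.225 [543.9 207.1 320. ] [-1.800e+02 -1.000e-02  2.065e+01] [ 0.46 -0.08 -1.36] [  -4.   20.  -25.   97.    9.   65. -101.]
[ 435  264   50   68 1309] [459.85026738 298.42704354]
[ 277  292   79   88 5179] [315.68893609 338.37652056]
[578 423  28  47 517] [591.94003868 452.3655706 ]
[663.8 354.2]
[642.5 336.7]
[315.5 211.8]
```

View pics/c5.png

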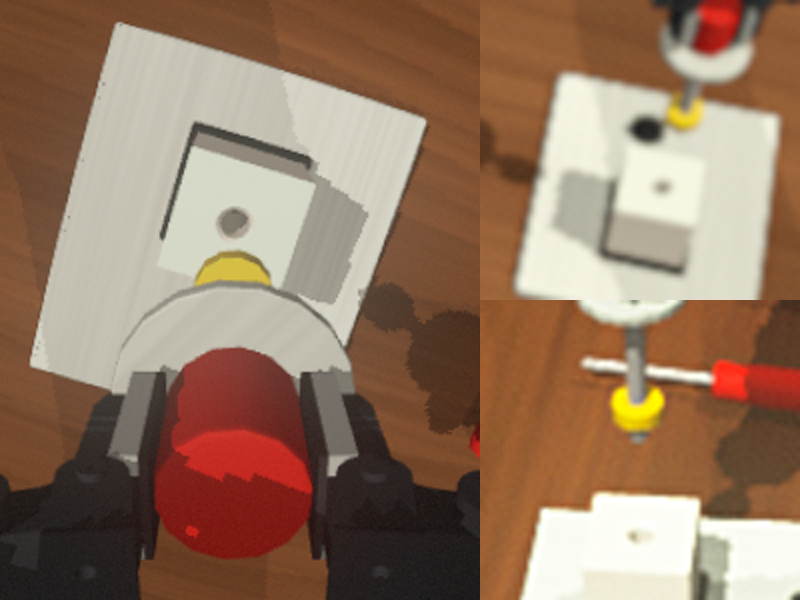

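The socket mouth is at wrist (317,211). The ring's centre column is 317 and its upper edge is at row 226.

```bash
python3 - <<'E'
from h import *
from rig import viewer,monitor
w=np.load("w5.npy"); i=viewer.camera_info("wrist"); i['position']=w[:3]; i['rotation']=w[3:]
print("mouth",atz(i,(317,211),74,1))
s=monitor.sense();T=s['eef_pos']
ex=np.array([.936,.353,0])
for zr in(150,154,158,164):
    rim=np.array([proj(i,[T[0]+13*np.cos(t),T[1]+13*np.sin(t),zr],1) for t in np.linspace(0,6.28,90)])
    print(zr,rim.min(0),rim.max(0))
rim=np.array([proj(i,[T[0]+28*np.cos(t),T[1]+28*np.sin(t),T[2]-79.3],1) for t in np.linspace(0,6.28,90)]);print("fl",rim.min(0),rim.max(0))
rim=np.array([proj(i,[T[0]+15*np.cos(t),T[1]+15*np.sin(t),T[2]-41.3],1) for t in np.linspace(0,6.28,90)]);print("top",rim.min(0),rim.max(0))
a=viewer.camera_info("scene");b=viewer.camera_info("side")
# tip and hole by fixed cams: side
print("side tip",proj(b,T-[0,0,180.3]),"seen",270+157/4,270+137/4,"hole",proj(b,(544,207.5,74)),"seen",270+159/4,270+236/4)
print("scene ringtop",proj(a,T-[0,0,160]),"seen",350+205/4,220+100/4,"hole",proj(a,(544,207.5,74)),"seen",350+182/4,220+187/4)
E
```

```text
mouth [545.17304498 206.51855094  74.        ]
150 [296.35028356 219.59093486] [334.60212377 256.07446676]
154 [296.04417796 221.12535281] [334.88241515 258.11110443]
158 [295.72888025 222.70898143] [335.17111592 260.2089675 ]
164 [295.23781057 225.18186528] [335.62074613 263.47642518]
fl [253.31246924 239.53103296] [376.85569842 349.80357181]
top [273.0251225  309.79071089] [356.43849978 378.08153278]
side tip [308.52977603 305.71424391] seen 309.25 304.25 hole [309.47803059 329.44712179] seen 309.75 329.0
scene ringtop [400.19585493 248.72510867] seen 401.25 245.0 hole [394.88648556 266.12051328] seen 395.5 266.75
```

>>> send_rows(
  plan=[
    {"x": 0.1, "y": 0, "z": 1.5, "wx": 0, "wy": 0, "wz": 0},
    {"x": 0.1, "y": 0, "z": 3, "wx": 0, "wy": 0, "wz": 0},
    {"x": 0.1, "y": 0, "z": 4.5, "wx": 0, "wy": 0, "wz": 0},
    {"x": 0.1, "y": 0, "z": 5.5, "wx": 0, "wy": 0, "wz": 0},
    {"x": 0.1, "y": 0, "z": 6, "wx": 0, "wy": 0, "wz": 0},
  ],
)

```text
t: 8.0
eef_pos: [544.6, 207.7, 259.1]
tool_rot: [-180.0, 0.0, 20.7]
ft_force: [-0.0, 0.5, -1.9]
grip_width: 28.1
grip_force: 69.2
```

>>> send_rows(
  plan=[
    {"x": 0, "y": 0, "z": 0.2, "wx": 0, "wy": 0, "wz": 0},
    {"x": 0, "y": 0, "z": 0.4, "wx": 0, "wy": 0, "wz": 0},
    {"x": 0, "y": 0, "z": 0.6, "wx": 0, "wy": 0, "wz": 0},
    {"x": 0, "y": 0, "z": 0.8, "wx": 0, "wy": 0, "wz": 0},
    {"x": 0, "y": 0, "z": 1, "wx": 0, "wy": 0, "wz": 0},
  ],
)

```text
t: 8.62
eef_pos: [544.8, 207.7, 249.8]
tool_rot: [-180.0, -0.0, 20.7]
ft_force: [-0.2, -0.1, -1.8]
grip_width: 28.3
grip_force: 69.2
```

No contact force at a TCP height of 249.8 puts the tip 4 to 5 mm inside the mouth. Continuing.

>>> send_rows(
  plan=[
    {"x": 0, "y": 0, "z": 0.2, "wx": 0, "wy": 0, "wz": 0},
    {"x": 0, "y": 0, "z": 0.4, "wx": 0, "wy": 0, "wz": 0},
    {"x": 0, "y": 0, "z": 0.6, "wx": 0, "wy": 0, "wz": 0},
    {"x": 0, "y": 0, "z": 0.8, "wx": 0, "wy": 0, "wz": 0},
    {"x": 0, "y": 0, "z": 1, "wx": 0, "wy": 0, "wz": 0},
  ],
)

```text
t: 9.25
eef_pos: [544.8, 207.7, 239.7]
tool_rot: [-180.0, 0.0, 20.7]
ft_force: [-0.4, -0.1, -1.9]
grip_width: 28.4
grip_force: 69.2
```

>>> send_rows(
  plan=[
    {"x": 0, "y": 0, "z": 0.2, "wx": 0, "wy": 0, "wz": 0},
    {"x": 0, "y": 0, "z": 0.4, "wx": 0, "wy": 0, "wz": 0},
    {"x": 0, "y": 0, "z": 0.6, "wx": 0, "wy": 0, "wz": 0},
    {"x": 0, "y": 0, "z": 0.8, "wx": 0, "wy": 0, "wz": 0},
    {"x": 0, "y": 0, "z": 1, "wx": 0, "wy": 0, "wz": 0},
  ],
)

```text
t: 9.88
eef_pos: [544.8, 207.7, 229.8]
tool_rot: [-180.0, -0.0, 20.7]
ft_force: [0.3, -0.7, 1.7]
grip_width: 28.1
grip_force: 69.2
```

```bash
python3 - <<'E'
from rig import monitor
s=monitor.sense(); print(s['eef_pos'],s['ft_force'],s['torque'])
E
```

```text
[544.78656734 207.74124207 229.82162292] [ 0.32912214 -0.74134573  1.68962674] [-0.01427816  0.09374141 -0.01597353]
```

The ring is sliding: the force rose by 3.5 N. The stop is at least 9 mm further down.

>>> send_rows(
  plan=[
    {"x": 0, "y": 0, "z": 0.15, "wx": 0, "wy": 0, "wz": 0},
    {"x": 0, "y": 0, "z": 0.3, "wx": 0, "wy": 0, "wz": 0},
    {"x": 0, "y": 0, "z": 0.45, "wx": 0, "wy": 0, "wz": 0},
    {"x": 0, "y": 0, "z": 0.6, "wx": 0, "wy": 0, "wz": 0},
    {"x": 0, "y": 0, "z": 0.75, "wx": 0, "wy": 0, "wz": 0},
  ],
)

```text
t: 10.5
eef_pos: [544.8, 207.7, 222.3]
tool_rot: [-180.0, -0.0, 20.7]
ft_force: [0.4, -0.4, 3.0]
grip_width: 28.2
grip_force: 69.2
```

>>> send_rows(
  plan=[
    {"x": 0, "y": 0, "z": 0.05, "wx": 0, "wy": 0, "wz": 0},
    {"x": 0, "y": 0, "z": 0.1, "wx": 0, "wy": 0, "wz": 0},
    {"x": 0, "y": 0, "z": 0.15, "wx": 0, "wy": 0, "wz": 0},
    {"x": 0, "y": 0, "z": 0.2, "wx": 0, "wy": 0, "wz": 0},
    {"x": 0, "y": 0, "z": 0.25, "wx": 0, "wy": 0, "wz": 0},
  ],
)

```text
t: 11.12
eef_pos: [544.8, 207.7, 219.9]
tool_rot: [-180.0, -0.0, 20.7]
ft_force: [0.1, 1.0, 2.0]
grip_width: 28.3
grip_force: 69.2
```

Each step is now 2.5 mm, checked after every call.

>>> send_rows(
  plan=[
    {"x": 0, "y": 0, "z": 0.05, "wx": 0, "wy": 0, "wz": 0},
    {"x": 0, "y": 0, "z": 0.1, "wx": 0, "wy": 0, "wz": 0},
    {"x": 0, "y": 0, "z": 0.15, "wx": 0, "wy": 0, "wz": 0},
    {"x": 0, "y": 0, "z": 0.2, "wx": 0, "wy": 0, "wz": 0},
    {"x": 0, "y": 0, "z": 0.25, "wx": 0, "wy": 0, "wz": 0},
  ],
)

```text
t: 11.75
eef_pos: [544.8, 207.7, 217.4]
tool_rot: [-180.0, 0.0, 20.7]
ft_force: [-0.9, -0.1, 2.0]
grip_width: 28.6
grip_force: 69.2
```

>>> send_rows(
  plan=[
    {"x": 0, "y": 0, "z": 0.05, "wx": 0, "wy": 0, "wz": 0},
    {"x": 0, "y": 0, "z": 0.1, "wx": 0, "wy": 0, "wz": 0},
    {"x": 0, "y": 0, "z": 0.15, "wx": 0, "wy": 0, "wz": 0},
    {"x": 0, "y": 0, "z": 0.2, "wx": 0, "wy": 0, "wz": 0},
    {"x": 0, "y": 0, "z": 0.25, "wx": 0, "wy": 0, "wz": 0},
  ],
)

```text
t: 12.38
eef_pos: [544.8, 207.7, 214.9]
tool_rot: [-180.0, 0.0, 20.7]
ft_force: [-0.5, 0.5, 1.6]
grip_width: 28.3
grip_force: 69.2
```

>>> send_rows(
  plan=[
    {"x": 0, "y": 0, "z": 0.05, "wx": 0, "wy": 0, "wz": 0},
    {"x": 0, "y": 0, "z": 0.1, "wx": 0, "wy": 0, "wz": 0},
    {"x": 0, "y": 0, "z": 0.15, "wx": 0, "wy": 0, "wz": 0},
    {"x": 0, "y": 0, "z": 0.2, "wx": 0, "wy": 0, "wz": 0},
    {"x": 0, "y": 0, "z": 0.25, "wx": 0, "wy": 0, "wz": 0},
  ],
)

```text
t: 13.0
eef_pos: [544.7, 207.7, 212.4]
tool_rot: [-180.0, 0.0, 20.7]
ft_force: [0.6, 0.4, 1.3]
grip_width: 28.4
grip_force: 69.2
```

>>> send_rows(
  plan=[
    {"x": 0, "y": 0, "z": 0.05, "wx": 0, "wy": 0, "wz": 0},
    {"x": 0, "y": 0, "z": 0.1, "wx": 0, "wy": 0, "wz": 0},
    {"x": 0, "y": 0, "z": 0.15, "wx": 0, "wy": 0, "wz": 0},
    {"x": 0, "y": 0, "z": 0.2, "wx": 0, "wy": 0, "wz": 0},
    {"x": 0, "y": 0, "z": 0.25, "wx": 0, "wy": 0, "wz": 0},
  ],
)

```text
t: 13.62
eef_pos: [544.7, 207.7, 209.8]
tool_rot: [-180.0, 0.0, 20.7]
ft_force: [-0.4, 0.1, 2.0]
grip_width: 28.1
grip_force: 69.2
```

>>> send_rows(
  plan=[
    {"x": 0, "y": 0, "z": 0.05, "wx": 0, "wy": 0, "wz": 0},
    {"x": 0, "y": 0, "z": 0.1, "wx": 0, "wy": 0, "wz": 0},
    {"x": 0, "y": 0, "z": 0.15, "wx": 0, "wy": 0, "wz": 0},
    {"x": 0, "y": 0, "z": 0.2, "wx": 0, "wy": 0, "wz": 0},
    {"x": 0, "y": 0, "z": 0.25, "wx": 0, "wy": 0, "wz": 0},
  ],
)

```text
t: 14.25
eef_pos: [544.7, 207.7, 207.4]
tool_rot: [-180.0, 0.0, 20.7]
ft_force: [0.4, 0.5, 2.4]
grip_width: 28.2
grip_force: 69.2
```

>>> send_rows(
  plan=[
    {"x": 0, "y": 0, "z": 0.05, "wx": 0, "wy": 0, "wz": 0},
    {"x": 0, "y": 0, "z": 0.1, "wx": 0, "wy": 0, "wz": 0},
    {"x": 0, "y": 0, "z": 0.15, "wx": 0, "wy": 0, "wz": 0},
    {"x": 0, "y": 0, "z": 0.2, "wx": 0, "wy": 0, "wz": 0},
    {"x": 0, "y": 0, "z": 0.25, "wx": 0, "wy": 0, "wz": 0},
  ],
)

```text
t: 14.88
eef_pos: [544.7, 207.7, 204.8]
tool_rot: [-180.0, 0.0, 20.7]
ft_force: [-0.2, -0.0, 1.3]
grip_width: 28.1
grip_force: 69.2
```

>>> send_rows(
  plan=[
    {"x": 0, "y": 0, "z": 0.05, "wx": 0, "wy": 0, "wz": 0},
    {"x": 0, "y": 0, "z": 0.1, "wx": 0, "wy": 0, "wz": 0},
    {"x": 0, "y": 0, "z": 0.15, "wx": 0, "wy": 0, "wz": 0},
    {"x": 0, "y": 0, "z": 0.2, "wx": 0, "wy": 0, "wz": 0},
    {"x": 0, "y": 0, "z": 0.25, "wx": 0, "wy": 0, "wz": 0},
  ],
)

```text
t: 15.5
eef_pos: [544.8, 207.7, 202.4]
tool_rot: [-180.0, 0.0, 20.7]
ft_force: [0.6, 0.4, 2.6]
grip_width: 28.3
grip_force: 69.2
```

>>> send_rows(
  plan=[
    {"x": 0, "y": 0, "z": 0.05, "wx": 0, "wy": 0, "wz": 0},
    {"x": 0, "y": 0, "z": 0.1, "wx": 0, "wy": 0, "wz": 0},
    {"x": 0, "y": 0, "z": 0.15, "wx": 0, "wy": 0, "wz": 0},
    {"x": 0, "y": 0, "z": 0.2, "wx": 0, "wy": 0, "wz": 0},
    {"x": 0, "y": 0, "z": 0.25, "wx": 0, "wy": 0, "wz": 0},
  ],
)

```text
t: 16.12
eef_pos: [544.7, 207.7, 199.9]
tool_rot: [-180.0, 0.0, 20.7]
ft_force: [-0.5, -0.5, 1.4]
grip_width: 28.4
grip_force: 69.2
```

>>> send_rows(
  plan=[
    {"x": 0, "y": 0, "z": 0.05, "wx": 0, "wy": 0, "wz": 0},
    {"x": 0, "y": 0, "z": 0.1, "wx": 0, "wy": 0, "wz": 0},
    {"x": 0, "y": 0, "z": 0.15, "wx": 0, "wy": 0, "wz": 0},
    {"x": 0, "y": 0, "z": 0.2, "wx": 0, "wy": 0, "wz": 0},
    {"x": 0, "y": 0, "z": 0.25, "wx": 0, "wy": 0, "wz": 0},
  ],
)

```text
t: 16.75
eef_pos: [544.8, 207.7, 197.5]
tool_rot: [-180.0, -0.0, 20.7]
ft_force: [-0.7, -0.7, 7.8]
grip_width: 28.1
grip_force: 69.3
```

The force is up to 7.8 N, so contact is beginning. Pressing on by fractions of a millimetre.

>>> send_rows(
  plan=[
    {"x": 0, "y": 0, "z": 0.01, "wx": 0, "wy": 0, "wz": 0},
    {"x": 0, "y": 0, "z": 0.02, "wx": 0, "wy": 0, "wz": 0},
    {"x": 0, "y": 0, "z": 0.03, "wx": 0, "wy": 0, "wz": 0},
    {"x": 0, "y": 0, "z": 0.03, "wx": 0, "wy": 0, "wz": 0},
    {"x": 0, "y": 0, "z": 0.03, "wx": 0, "wy": 0, "wz": 0},
  ],
)

```text
t: 17.38
eef_pos: [544.9, 207.8, 197.5]
tool_rot: [-180.0, -0.0, 20.7]
ft_force: [-1.3, -0.5, 6.7]
grip_width: 28.3
grip_force: 69.3
```

>>> send_rows(
  plan=[
    {"x": 0, "y": 0, "z": 0.02, "wx": 0, "wy": 0, "wz": 0},
    {"x": 0, "y": 0, "z": 0.04, "wx": 0, "wy": 0, "wz": 0},
    {"x": 0, "y": 0, "z": 0.05, "wx": 0, "wy": 0, "wz": 0},
    {"x": 0, "y": 0, "z": 0.05, "wx": 0, "wy": 0, "wz": 0},
    {"x": 0, "y": 0, "z": 0.05, "wx": 0, "wy": 0, "wz": 0},
  ],
)

```text
t: 18.0
eef_pos: [545.1, 207.9, 197.4]
tool_rot: [180.0, -0.1, 20.7]
ft_force: [-1.5, -1.4, 13.1]
grip_width: 28.3
grip_force: 69.8
```

The arm is stopped at 197.4 mm with 13 N, so the rod stands firmly on the bottom. Drawing it out straight.

>>> send_rows(
  plan=[
    {"x": 0, "y": 0, "z": -0.1, "wx": 0, "wy": 0, "wz": 0},
    {"x": 0, "y": 0, "z": -0.5, "wx": 0, "wy": 0, "wz": 0},
    {"x": 0, "y": 0, "z": -1.2, "wx": 0, "wy": 0, "wz": 0},
    {"x": 0, "y": 0, "z": -2, "wx": 0, "wy": 0, "wz": 0},
    {"x": 0, "y": 0, "z": -3, "wx": 0, "wy": 0, "wz": 0},
  ],
)

```text
t: 18.62
eef_pos: [544.7, 207.7, 227.3]
tool_rot: [-180.0, 0.0, 20.7]
ft_force: [0.5, 0.3, -1.9]
grip_width: 28.3
grip_force: 69.2
```

>>> send_rows(
  plan=[
    {"x": 0, "y": 0, "z": -1.5, "wx": 0, "wy": 0, "wz": 0},
    {"x": 0, "y": 0, "z": -3, "wx": 0, "wy": 0, "wz": 0},
    {"x": 0, "y": 0, "z": -4.5, "wx": 0, "wy": 0, "wz": 0},
    {"x": 0, "y": 0, "z": -6, "wx": 0, "wy": 0, "wz": 0},
    {"x": 0, "y": 0, "z": -7.5, "wx": 0, "wy": 0, "wz": 0},
  ],
)

```text
t: 19.25
eef_pos: [544.7, 207.7, 302.7]
tool_rot: [-180.0, -0.0, 20.7]
ft_force: [-0.2, 0.8, -0.6]
grip_width: 28.4
grip_force: 69.2
```

>>> send_rows(
  plan=[
    {"x": 0, "y": 0, "z": -1.5, "wx": 0, "wy": 0, "wz": 0},
    {"x": 0, "y": 0, "z": -3, "wx": 0, "wy": 0, "wz": 0},
    {"x": 0, "y": 0, "z": -3.6, "wx": 0, "wy": 0, "wz": 0},
    {"x": 0, "y": 0, "z": -3.6, "wx": 0, "wy": 0, "wz": 0},
    {"x": 0, "y": 0, "z": -3.6, "wx": 0, "wy": 0, "wz": 0},
  ],
)

```text
t: 19.88
eef_pos: [544.6, 207.6, 337.0]
tool_rot: [-180.0, 0.1, 20.7]
ft_force: [0.5, 0.6, -2.4]
grip_width: 28.4
grip_force: 69.2
```

```bash
python3 look.py w6; python3 - <<'E'
from h import *
from rig import viewer,monitor
import cv2
fs=[cv2.imread("pics/w6.png")]
for n in("scene","side"):
    fs.append(viewer.grab_frame(n)[:,:,::-1])
r=lambda im,x,y,w,h,k:cv2.resize(im[y:y+h,x:x+w],None,fx=k,fy=k,interpolation=cv2.INTER_CUBIC)
cv2.imwrite("pics/c6.png",np.hstack([r(fs[0],200,100,240,300,2),np.vstack([r(fs[1],350,200,80,75,4),r(fs[2],270,250,80,75,4)])]))
s=monitor.sense();print(tool(s,np.array([555.5,-229,337])-s['eef_pos']))
b=viewer.camera_info("side")
T=s['eef_pos']
for d in(180.3,180.3-56.5,180.3-66.5,85.3):print(proj(b,T-[0,0,d]))
E
```

```text
19.875 [544.6 207.6 337. ] [-1.7999e+02  5.0000e-02  2.0670e+01] [ 0.45  0.65 -2.42] [  -4.   20.  -25.   96.    9.   67. -101.]
[ 431  260   49   65 1232] [455.25       292.67613636]
[ 277  290   79   90 5100] [315.63529412 338.86058824]
[581 430  18  29 159] [590.96855346 444.98113208]
[655.2 347.7]
[634.5 330.8]
[315.8 208.1]
[-1.44051440e+01  4.12371760e+01  1.91976467e-02]
[307.85401978 299.3946384 ]
[306.89739916 277.30025365]
[306.72182524 273.24514804]
[306.21055526 261.43670977]
```

View pics/c6.png

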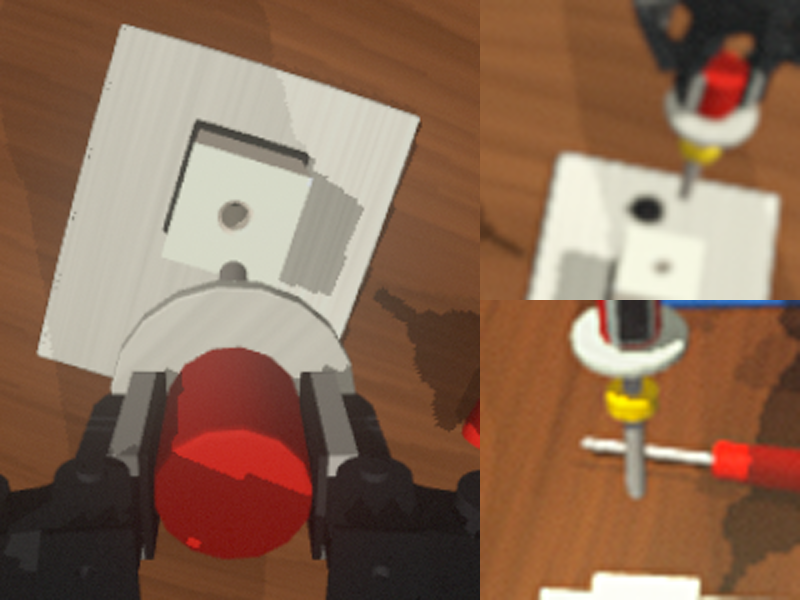

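The ring now stands well up the rod (side view: ring at row 275, tip at row 299), and the gauge sits unchanged in the grip. Returning to the rack.

>>> send_rows(
  plan=[
    {"x": -1, "y": 2.9, "z": 0, "wx": 0, "wy": 0, "wz": 0},
    {"x": -2.6, "y": 7.6, "z": 0, "wx": 0, "wy": 0, "wz": 0},
    {"x": -4.2, "y": 12.3, "z": 0, "wx": 0, "wy": 0, "wz": 0},
    {"x": -5.9, "y": 17, "z": 0, "wx": 0, "wy": 0, "wz": 0},
    {"x": -7.5, "y": 21.7, "z": 0, "wx": 0, "wy": 0, "wz": 0},
  ],
)

```text
t: 20.65
eef_pos: [551.0, -23.4, 337.5]
tool_rot: [-180.0, 0.0, 20.7]
ft_force: [1.3, 0.5, -1.5]
grip_width: 28.5
grip_force: 69.2
```

>>> send_rows(
  plan=[
    {"x": -1.6, "y": 4.7, "z": 0, "wx": 0, "wy": 0, "wz": 0},
    {"x": -3.2, "y": 9.4, "z": 0, "wx": 0, "wy": 0, "wz": 0},
    {"x": -4.8, "y": 14, "z": 0, "wx": 0, "wy": 0, "wz": 0},
    {"x": -6.1, "y": 17.8, "z": 0, "wx": 0, "wy": 0, "wz": 0},
    {"x": -6.8, "y": 19.7, "z": 0, "wx": 0, "wy": 0, "wz": 0},
  ],
)

```text
t: 21.28
eef_pos: [556.7, -232.4, 337.1]
tool_rot: [-180.0, 0.0, 20.5]
ft_force: [-0.7, 0.4, -1.5]
grip_width: 28.4
grip_force: 69.3
```

>>> send_rows(
  plan=[
    {"x": 0, "y": 0, "z": 0.5, "wx": 0, "wy": 0, "wz": 0},
    {"x": 0, "y": 0, "z": 0.5, "wx": 0, "wy": 0, "wz": 0},
    {"x": 0, "y": 0, "z": 0.5, "wx": 0, "wy": 0, "wz": 0},
    {"x": 0, "y": 0, "z": 0.5, "wx": 0, "wy": 0, "wz": 0},
    {"x": 0, "y": 0, "z": 0.5, "wx": 0, "wy": 0, "wz": 0},
  ],
)

```text
t: 21.9
eef_pos: [557.2, -229.8, 332.7]
tool_rot: [180.0, -0.0, 20.7]
ft_force: [0.4, -0.1, -1.6]
grip_width: 28.4
grip_force: 69.3
```

```bash
python3 look.py w7; python3 - <<'E'
from h import *
from rig import viewer
import cv2
w=np.load("w7.npy"); i=viewer.camera_info("wrist"); i['position']=w[:3]; i['rotation']=w[3:]
f=cv2.imread("pics/w7.png")
cc=np.array([proj(i,p,1) for p in((592,-178,115),(609,-265,115),(519,-281,115),(503,-193,115))]);print(cc.round(0).tolist())
for c,q in(((555.6,-229.2),(0,255,0)),):
    for k in range(0,360,10):
        t=np.radians(k); u=proj(i,(c[0]+20*np.cos(t),c[1]+20*np.sin(t),115),1); cv2.circle(f,tuple(int(v) for v in u.round()),1,q,-1)
cv2.imwrite("pics/c7.png",cv2.resize(f[100:400,200:480],None,fx=2,fy=2))
E
```

```text
21.9 [ 557.2 -229.8  332.7] [ 1.80e+02 -1.00e-02  2.07e+01] [ 0.4  -0.12 -1.58] [ 29.  21. -13.  94.   5.  66. -54.]
[  94  145   35   72 1399] [110.00714796 180.91565404]
[ 479  207   74   70 3517] [517.000853   240.38640887]
[ 277  285   79   94 5196] [315.08083141 337.96227868]
[195 333  23  12 127] [207.58267717 338.18110236]
[169 384   9  10  65] [173.41538462 388.70769231]
[311.3 236.8]
[312.  220.5]
[-24.6 103.3]
[[269.0, 157.0], [381.0, 176.0], [356.0, 282.0], [252.0, 264.0]]
```

View pics/c7.png

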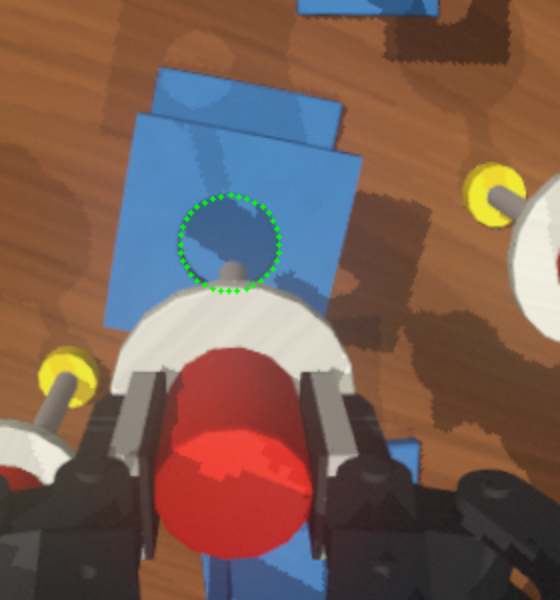

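The predicted hole circle, centre (230,243) in the crop, falls on the real hole with the rod lined up. Lowering.

>>> send_rows(
  plan=[
    {"x": -0.1, "y": 0, "z": 1, "wx": 0, "wy": 0, "wz": 0},
    {"x": -0.1, "y": 0, "z": 2.2, "wx": 0, "wy": 0, "wz": 0},
    {"x": -0.1, "y": 0, "z": 3.5, "wx": 0, "wy": 0, "wz": 0},
    {"x": -0.1, "y": 0, "z": 4.8, "wx": 0, "wy": 0, "wz": 0},
    {"x": -0.1, "y": 0, "z": 6, "wx": 0, "wy": 0, "wz": 0},
  ],
)

```text
t: 22.58
eef_pos: [556.1, -230.4, 271.4]
tool_rot: [-180.0, 0.0, 20.7]
ft_force: [0.6, -0.2, -2.1]
grip_width: 28.3
grip_force: 69.3
```

>>> send_rows(
  plan=[
    {"x": 0, "y": 0, "z": 1.5, "wx": 0, "wy": 0, "wz": 0},
    {"x": 0, "y": 0, "z": 3, "wx": 0, "wy": 0, "wz": 0},
    {"x": 0, "y": 0, "z": 4.5, "wx": 0, "wy": 0, "wz": 0},
    {"x": 0, "y": 0, "z": 5.8, "wx": 0, "wy": 0, "wz": 0},
    {"x": 0, "y": 0, "z": 6.8, "wx": 0, "wy": 0, "wz": 0},
  ],
)

```text
t: 23.2
eef_pos: [556.1, -230.5, 203.7]
tool_rot: [-180.0, 0.0, 20.7]
ft_force: [-0.4, -0.4, -2.4]
grip_width: 28.2
grip_force: 69.3
```

>>> send_rows(
  plan=[
    {"x": 0, "y": 0, "z": 0.05, "wx": 0, "wy": 0, "wz": 0},
    {"x": 0, "y": 0, "z": 0.1, "wx": 0, "wy": 0, "wz": 0},
    {"x": 0, "y": 0, "z": 0.15, "wx": 0, "wy": 0, "wz": 0},
    {"x": 0, "y": 0, "z": 0.2, "wx": 0, "wy": 0, "wz": 0},
    {"x": 0, "y": 0, "z": 0.25, "wx": 0, "wy": 0, "wz": 0},
  ],
)

```text
t: 23.82
eef_pos: [556.2, -230.5, 202.2]
tool_rot: [180.0, -0.0, 20.7]
ft_force: [0.5, 0.0, -1.2]
grip_width: 28.4
grip_force: 69.3
```

>>> send_rows(
  plan=[
    {"x": 0, "y": 0, "z": 0.03, "wx": 0, "wy": 0, "wz": 0},
    {"x": 0, "y": 0, "z": 0.06, "wx": 0, "wy": 0, "wz": 0},
    {"x": 0, "y": 0, "z": 0.09, "wx": 0, "wy": 0, "wz": 0},
    {"x": 0, "y": 0, "z": 0.12, "wx": 0, "wy": 0, "wz": 0},
    {"x": 0, "y": 0, "z": 0.12, "wx": 0, "wy": 0, "wz": 0},
  ],
)

```text
t: 24.45
eef_pos: [556.2, -230.5, 200.8]
tool_rot: [-180.0, 0.0, 20.7]
ft_force: [-0.3, -0.7, -1.4]
grip_width: 28.5
grip_force: 69.3
```

>>> send_rows(
  plan=[
    {"x": 0, "y": 0, "z": 0.02, "wx": 0, "wy": 0, "wz": 0},
    {"x": 0, "y": 0, "z": 0.04, "wx": 0, "wy": 0, "wz": 0},
    {"x": 0, "y": 0, "z": 0.06, "wx": 0, "wy": 0, "wz": 0},
    {"x": 0, "y": 0, "z": 0.06, "wx": 0, "wy": 0, "wz": 0},
    {"x": 0, "y": 0, "z": 0.06, "wx": 0, "wy": 0, "wz": 0},
  ],
)

```text
t: 25.08
eef_pos: [556.2, -230.5, 200.3]
tool_rot: [-180.0, 0.0, 20.7]
ft_force: [-0.3, 1.5, -0.7]
grip_width: 28.7
grip_force: 69.3
```

>>> send_rows(
  plan=[
    {"x": 0, "y": 0, "z": 0.02, "wx": 0, "wy": 0, "wz": 0},
    {"x": 0, "y": 0, "z": 0.04, "wx": 0, "wy": 0, "wz": 0},
    {"x": 0, "y": 0, "z": 0.06, "wx": 0, "wy": 0, "wz": 0},
    {"x": 0, "y": 0, "z": 0.06, "wx": 0, "wy": 0, "wz": 0},
    {"x": 0, "y": 0, "z": 0.06, "wx": 0, "wy": 0, "wz": 0},
  ],
)

```text
t: 25.7
eef_pos: [556.2, -230.5, 200.3]
tool_rot: [180.0, -0.0, 20.7]
ft_force: [-5.2, 1.0, 9.3]
grip_width: 28.4
grip_force: 69.8
```

The flange is seated: contact force at 200.3, the original height. I'm easing off, opening partly, then fully, and rising.

>>> send_rows(
  plan=[
    {"x": 0, "y": 0, "z": -0.04, "wx": 0, "wy": 0, "wz": 0},
    {"x": 0, "y": 0, "z": -0.04, "wx": 0, "wy": 0, "wz": 0},
    {"x": 0, "y": 0, "z": -0.04, "wx": 0, "wy": 0, "wz": 0},
    {"x": 0, "y": 0, "z": -0.04, "wx": 0, "wy": 0, "wz": 0},
    {"x": 0, "y": 0, "z": -0.04, "wx": 0, "wy": 0, "wz": 0},
  ],
)

```text
t: 26.32
eef_pos: [556.2, -230.5, 200.3]
tool_rot: [180.0, -0.0, 20.7]
ft_force: [-3.2, 1.4, 5.8]
grip_width: 28.1
grip_force: 69.6
```

>>> send_rows(
  plan=[
    {"x": 0, "y": 0, "z": 0, "wx": 0, "wy": 0, "wz": 0},
    {"x": 0, "y": 0, "z": 0, "wx": 0, "wy": 0, "wz": 0},
    {"x": 0, "y": 0, "z": 0, "wx": 0, "wy": 0, "wz": 0},
    {"x": 0, "y": 0, "z": 0, "wx": 0, "wy": 0, "wz": 0},
    {"x": 0, "y": 0, "z": 0, "wx": 0, "wy": 0, "wz": 0},
  ],
  grip=90,
)

```text
t: 26.95
eef_pos: [556.2, -230.5, 200.0]
tool_rot: [-180.0, 0.0, 20.7]
ft_force: [0.2, 0.8, -0.8]
grip_width: 76.7
grip_force: 0.0
```

>>> send_rows(
  plan=[
    {"x": 0, "y": 0, "z": 0, "wx": 0, "wy": 0, "wz": 0},
    {"x": 0, "y": 0, "z": -0.5, "wx": 0, "wy": 0, "wz": 0},
    {"x": 0, "y": 0, "z": -2, "wx": 0, "wy": 0, "wz": 0},
    {"x": 0, "y": 0, "z": -4, "wx": 0, "wy": 0, "wz": 0},
    {"x": 0, "y": 0, "z": -6, "wx": 0, "wy": 0, "wz": 0},
  ],
)

```text
t: 27.58
eef_pos: [556.3, -230.5, 261.8]
tool_rot: [180.0, -0.0, 20.7]
ft_force: [0.7, -0.0, 0.9]
grip_width: 77.2
grip_force: 0.0
```

>>> send_rows(
  plan=[
    {"x": 0, "y": 0, "z": -2, "wx": 0, "wy": 0, "wz": 0},
    {"x": 0, "y": 0, "z": -4, "wx": 0, "wy": 0, "wz": 0},
    {"x": 0, "y": 0, "z": -6, "wx": 0, "wy": 0, "wz": 0},
    {"x": 0, "y": 0, "z": -8, "wx": 0, "wy": 0, "wz": 0},
    {"x": 0, "y": 0, "z": -8, "wx": 0, "wy": 0, "wz": 0},
  ],
)

```text
t: 28.2
eef_pos: [556.6, -230.6, 342.4]
tool_rot: [179.9, -0.1, 20.7]
ft_force: [0.2, 0.0, 0.3]
grip_width: 76.7
grip_force: 0.0
```

>>> send_rows(
  plan=[
    {"x": -5, "y": 0, "z": 0, "wx": 0, "wy": 0, "wz": 0},
    {"x": -10, "y": 0, "z": 0, "wx": 0, "wy": 0, "wz": 0},
    {"x": -14, "y": 0, "z": 0, "wx": 0, "wy": 0, "wz": 0},
    {"x": -14, "y": 0, "z": 0, "wx": 0, "wy": 0, "wz": 0},
    {"x": -14, "y": 0, "z": 0, "wx": 0, "wy": 0, "wz": 0},
  ],
)

```text
t: 28.82
eef_pos: [425.5, -279.6, 340.1]
tool_rot: [-180.0, -0.0, 20.7]
ft_force: [0.1, 0.4, -0.7]
grip_width: 76.8
grip_force: 0.0
```

```bash
python3 - <<'E'
from rig import monitor,viewer
import cv2,numpy as np
s=monitor.sense(); print(s['t'],s['eef_pos'],s['ft_force'],s['grip_width'])
a=viewer.grab_frame("scene")[:,:,::-1];b=viewer.grab_frame("side")[:,:,::-1];w=viewer.grab_frame("wrist")[:,:,::-1]
r=lambda im,x,y,ww,h:cv2.resize(im[y:y+h,x:x+ww],(400,300),interpolation=cv2.INTER_CUBIC)
cv2.imwrite("pics/end.png",np.vstack([np.hstack([r(a,205,195,80,60),r(b,295,180,80,60)]),np.hstack([r(a,160,130,320,240),r(w,0,0,640,480)])]))
E
```

```text
28.825 [ 425.53362442 -279.59896768  340.09716879] [ 0.07250348  0.43390486 -0.65157497] 76.77418989968626
```

View pics/end.png

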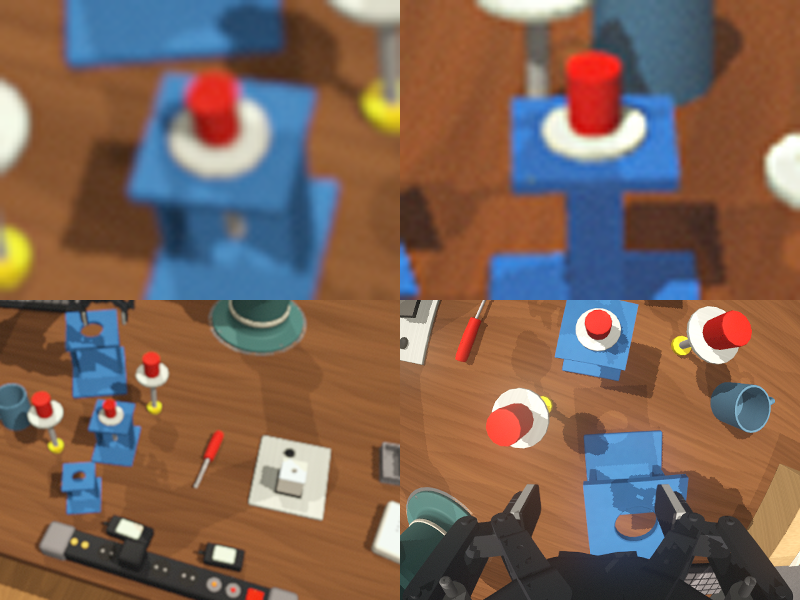

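The gauge hangs upright in the middle rack: handle at crop (212,95), rod tip visible at (235,225), ring higher up behind the plate. Everything else is in place and the arm is clear. Handing in.

```bash
python3 -c "
from rig import hand_in
print(hand_in())"
```

```text
the job is handed in; nothing more can be done
None
```

The socket is about 57 mm deep: the rod was pressed onto the bottom with about 13 N, pushing the marker ring up as it went, and the gauge hangs upright in the middle rack again, released; handed in after about 29 s.

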